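# Hold the sprung gate open with one finger and push the carrier home

## Task

Push the wooden carrier along the chute from behind, at its yellow handle, until it is fully home against the end stop. Before it reaches the red arm of the sprung side gate, swing the gate well outward with one finger and hold it there, clear of the carrier, until the carrier is home; then let the gate spring shut behind it and take the hand away. Only push: do not lift or tip the carrier, and leave the other things on the bench where they are.

Things in the scene. Friction and masses are not known exactly. Their poses are not given: they have to be found in the camera images.
- chute: Plywood chute fixed to the bench, 365x128 mm. Origin: at bench height on its centre line, below the middle of the gate's arm. x: the way the carrier is pushed; y: towards the hinged gate; z: up (mm below are in this frame). Floor z = 8, x -235 to 130. Two low kerbs guide the carrier: inner faces y = +-36, outer +-44, tops z = 16, so higher fingertips pass over them.
- end_stop (a point): Centre of the end stop's face that the carrier must meet, chute x = 112, z = 25; the stop's top is at z = 42.
- carrier: Loose wooden carrier on the chute floor with two taped blocks fixed in it, 0.2 to 0.5 kg. Box 96 long (x), 66 wide, end boards 50 high, sides 18 high, yellow T handle behind. Origin: middle of the box's underside; x: ahead, to the end stop. Starts with its origin at chute x -100 to -70, before the gate's arm; home with it at x = 64, front board on the stop.
- push_handle (a point): Middle of the rear face of the yellow T handle's crossbar: 84 mm behind the carrier's origin, 19 above its underside (27 above the bench). Crossbar 44 wide (y), 22 high (16 to 38 above the bench), 8 thick, joined by a narrow stem to the box. Free space behind it. With the carrier home it is at chute x = -20, short of the gate's arm.
- gate (a joint): Gate angle, rad: 0 shut, 1.0 at its outer stop. A spring shuts it and keeps it shut: pushing the red bar sideways takes 2.5 N at the start and about 6 N at 0.75. Its arm is clear of the carrier above 0.5; 0.6 to 0.9 is good. Let go, it swings shut by itself.
- gate_hinge (a point): Point on the gate's hinge line, at chute x = 0, y = 52, z = 10. The line runs along chute x. The gate is an aluminium flap standing on it along the chute's +y side, x -225 to 20, with a red bar on its top edge and a red arm reaching in over the chute; its top swings outward to +y.
- gate_bar (a point): Middle of the red round bar on the flap's top edge, 10 mm thick, 44 from the hinge line, chute x -228 to 23. Shut: x = -102, y = 52, z = 54, its inner face at y = 47. At gate angle A its centre is at y = 52 + 44 sin A, z = 10 + 44 cos A. A finger standing upright inside the chute pushes this bar outward to +y and may slide along it.
- gate_arm_tip (a point): Inner end of the gate's red arm, which is 8 thick (chute x -4 to 4), 14 high and reaches 32 in from the flap. Shut: x = 0, y = 20, z = 47; the arm (z 40 to 54) then bars the carrier's end boards, while the handle fits beneath it. At 0.7 rad the arm's top is 65 mm above the bench.
- block_a: Bystander: taped block standing on end, 31x29x82 mm, on the bench beyond the chute's end stop. Origin: centre of its underside.
- block_b: Bystander: taped block standing on end, 28x26x81 mm, on the bench beyond the chute's end stop. Origin: centre of its underside.
- marker: Bystander: red and white marker lying on the bench, 17x135x16 mm. Origin: centre of its underside.
- tape_roll: Bystander: roll of masking tape lying flat, 109x107x30 mm. Origin: centre of its underside.
- black_pot: Bystander: black pot, 81x81x55 mm. Origin: centre of its underside.
- glue_bottle: Bystander: glue bottle, 56x56x178 mm. Origin: centre of its underside.
- sanding_block: Bystander: brown sanding block, 60x99x23 mm. Origin: centre of its underside.
There are look-alikes about, which are no part of the job. What is shaped like the carrier but blue is not meant.

How it is judged:
By the outcome, as a careful person would: the job done as asked, in the order asked, and still so for the second after the job is handed in, with the robot touching nothing.
It also fails if it takes over 42 s, if anything falls off the work surface, if the arm or the gripper's body presses on something with over 40 N, if the wrist force passes 120 N, or if a joint passes its speed limit or range.

## Robot

A 7-joint arm with a two-finger parallel gripper is mounted at the origin on a cart in front of the work surface, level with it; the furniture and walls round the work are solid. World frame = base frame: x ahead of the robot, y to its left, z up, the work surface at z = 0. Lengths are in mm, angles in rad, forces in N, time in s.
With the tool pointing down it reaches from about 400 to 875 mm from the base axis. Payload 4.4 kg.
Tool frame: the origin (TCP) lies at the very end of the fingers, on their centre line; the grasp point (between the pads) lies 19 mm behind it; z points along the fingers, y is the line along which they close (so a half turn about z gives the same grasp; the last joint's range is limited). The gripper opens to 85 mm and grips with 20 to 120 N. Pads are 22 mm wide; open, the fingers measure 114 mm over their backs; the gripper's body (76 mm by 85 mm) begins 54 mm behind the grasp point. The pads swing forward as they close: fully open they stand 13 mm farther back than shut.
Start: joints at [-1.284, 0.628, 0.038, 1.517, -0.027, 0.996, -0.02], TCP at [224.569, 609.989, 231.313] pointing down, gripper open.
Joint ranges: [-3.06, 3.06], [-0.37, 2.12], [-1.25, 1.32], [0.18, 2.47], [-1.1, 4.24], [0.23, 1.98], [-2.94, 2.94]. Speed limits (rad/s): [2.57, 2.57, 3.14, 3.14, 3.14, 3.14, 3.14].

## Interface

Orientations are given as [roll, pitch, yaw] about the fixed x, y, z axes, in that order (R = Rz(yaw) Ry(pitch) Rx(roll)).
In Python, from cell import ctrl gives the robot as it stands.
- The arm moves only by the tool jog_arm, never from a script. Its argument "plan" is a list of rows, each an object of numbers: "tx", "ty", "tz": the shift along the tool's x, y, z as a fraction of full scale; "wx", "wy", "wz": the turn, a rotation vector about the tool's x, y, z as a fraction of full scale; "claw": the closure, from 0 (fully open) to 1 (shut). In form: [{"tx": .., "ty": .., "tz": .., "wx": .., "wy": .., "wz": .., "claw": ..}, ...]. A call has 1 to 12 rows; each row is the pose to reach, as a shift and turn from the pose commanded when the call began, along the tool's axes at that moment; what a row does not reach only later rows make up. Full scale, the value 1, is 300 mm for a shift and 90 degrees for a turn. A row lasts 1/10 s, in which the tool goes at most 50 mm and 8.59 degrees, less where a joint would pass 70% of its speed; a pose out of reach is approached as far as the arm can. A call with a number of a shift or a turn outside -1 to 1 is refused whole. A call with a gripper value outside its range is refused whole. The fingers move at their own pace and stop on an object; the grip force is fixed at half the most. Time passes only in rows, so rows that repeat a pose let the fingers close. It gives the time, the measured TCP pose, the force, the opening and the grip force at its end, in the units of the state.
- ctrl.read_state(): the state, without advancing time (a new reading comes with each control period).
- ctrl.get_image(name): name is "scene" or "side" or "wrist"; returns a dict with "img" (400x640x3 uint8, red, green, blue), "depth" (400x640 float32, mm along the optical axis (not along the pixel's ray), 0 where there is no reading), "fx", "fy", "cx", "cy" (pixels), "distortion" ([k1, k2, p1, p2, k3] as OpenCV has them; the pictures are not rectified), "position" and "orientation" of the camera in the world; the wrist camera has in their place "hand_eye" (4x4, takes a point from camera to tool coordinates, whose origin is the TCP and whose axes are the flange's). Camera axes: x right, y down, z forward; pixel columns grow to the right and rows downward; lengths in mm; the calibration is good to about 2 mm. A picture is of the moment at which its call begins: read the wrist's pose just before it.
- ctrl.finish_job(): hands the job in; it is judged then, once.
Trained networks look in a picture, given as the dict that the camera call returned (one of the last four; its "shot" number tells which), for a name from the list of things; names that differ only in an ending like _2 or _b are one class to them, and where a whole thing is asked for, a point or a joint stands for the part that bears it (a point fixed in the world has none). Each returns a list of dicts, best first, with "score" (0 to 1); they miss things now and then, are a little off and sometimes report something else, mostly with a low value. They report only what shows in the picture. A call takes as long as a camera call. They do not tell look-alikes from the thing itself.
- ctrl.trace(picture, thing): "pixels" (400x640 bool, what is visible of it) and "extent" ([centre column, centre row, width, height] in pixels, round what is visible of it).
The state is a dict: "clock": time; "qpos": joint angles; "qd": joint speeds; "tau": joint torques, N m; "eef_pos": TCP position; "tool_rot": TCP orientation; "force": force on the tool from outside, world axes, zero at the start; "torque": the same for the moment, N m; "width": finger opening in mm; "gripper_force": force on a finger pad.
Only numpy, scipy, OpenCV 4.12 (cv2) and the standard library are available. Lean on these libraries where they do the work, as an engineer would, in place of code of your own. Each camera call takes 0.05 s, during which the arm holds its last target. There are 200 camera calls.

## Working session

There is one attempt and no reset: what is moved stays moved. The work goes in short steps, Python scripts to look and compute and a tool call to move; the robot and the scene stay as the last step left them, time stands still between calls to the robot, and variables do not carry over. Pictures are saved under pics/ and viewed, at most 10 in all, crops included, and the job is handed in when it is done.

Besides the shell and the picture viewer there is one more tool, called as name([rows], argument=value, ...), one row to a line, values as JSON. jog_arm: Moves the arm, as the interface text tells. Shift numbers are shares of 300 mm and turn numbers shares of 90 degrees, none past 1 either way. Its arguments: {"type":"object","properties":{"plan":{"type":"array"}},"required":["plan"]}

```bash
ls; mkdir -p pics
python3 - <<'E'
from cell import ctrl
import cv2,numpy as np,pickle
s=ctrl.read_state();print(s)
for n in("scene","side"):
    p=ctrl.get_image(n);print(n,p["position"],p["orientation"],p["fx"],p["cx"],p["cy"],p["distortion"])
    cv2.imwrite(f"pics/{n}0.png",p["img"][:,:,::-1])
    d={k:ctrl.trace(p,k) for k in("carrier","gate","chute","push_handle")}
    for k,v in d.items():print(k,[(round(float(r["score"]),2),r["extent"]) for r in v])
    pickle.dump((p,d),open(f"{n}0.pkl","wb"))
E
```

```text
pics
{'clock': 0.0, 'qpos': array([-1.28379992,  0.62934068,  0.03847759,  1.51837399, -0.0269849 ,
        0.99630997, -0.02002881]), 'qd': array([ 7.30878229e-05,  1.39103539e-03, -1.62430106e-04, -1.38850036e-03,
        1.05929428e-03,  3.42600756e-04, -1.24053321e-03]), 'tau': array([-7.44802383e-04, -5.63418925e+01,  1.22592978e+00, -1.93448228e+01,
        1.10013326e-02,  1.06005929e-02,  2.83798806e-05]), 'eef_pos': array([224.36874706, 609.37502615, 230.39137246]), 'tool_rot': array([-3.13968046e+00,  5.88821247e-05,  2.78874675e+00]), 'force': array([ 0.19300745, -0.9484607 ,  0.47524735]), 'torque': array([-0.00924465, -0.02164608,  0.02570556]), 'gripper_force': 0.0, 'width': 85.57217714383036}
scene [ -64.99659136  724.99662536 1112.65847122] [-2.44574232 -0.00771912 -2.38077957] 443.8814115963675 324.2028319081301 199.88242116308183 [-0.04328103  0.          0.          0.          0.        ]
carrier [(0.64, [242.1, 225.2, 23.1, 13.9])]
gate []
chute [(0.59, [340.3, 240.0, 36.4, 36.7]), (0.52, [299.8, 163.2, 25.5, 24.4])]
push_handle [(0.68, [242.7, 220.3, 19.7, 19.6])]
side [  401.77806424 -1087.57473395   795.34850288] [-2.1245383   0.02539295 -0.10435421] 413.0816896260551 317.42699445244494 204.27201512861555 [0.01768987 0.         0.         0.         0.        ]
carrier [(0.77, [309.8, 215.9, 22.6, 29.0]), (0.76, [338.4, 180.9, 39.1, 17.9]), (0.64, [256.7, 174.2, 22.8, 18.3]), (0.44, [344.2, 267.5, 6.3, 24.6])]
gate [(0.68, [326.3, 212.5, 10.8, 44.6])]
chute [(0.91, [316.0, 227.9, 51.7, 80.7]), (0.71, [310.2, 218.4, 21.8, 29.9])]
push_handle [(0.92, [313.0, 220.2, 20.4, 26.5]), (0.86, [339.1, 180.4, 35.2, 22.0])]
```

Run:
```python
import cv2,pickle
a=[]
for n,r in(("scene",(150,130,280,200)),("side",(220,120,200,180))):
    p,_=pickle.load(open(f"{n}0.pkl","rb"));x,y,w,h=r
    cv2.imwrite(f"pics/{n}_c.png",cv2.resize(p["img"][y:y+h,x:x+w,::-1],(800,int(800*h/w)) if n=="scene" else (660,594),interpolation=cv2.INTER_CUBIC))
```

```text
(no output)
```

View pics/scene_c.png

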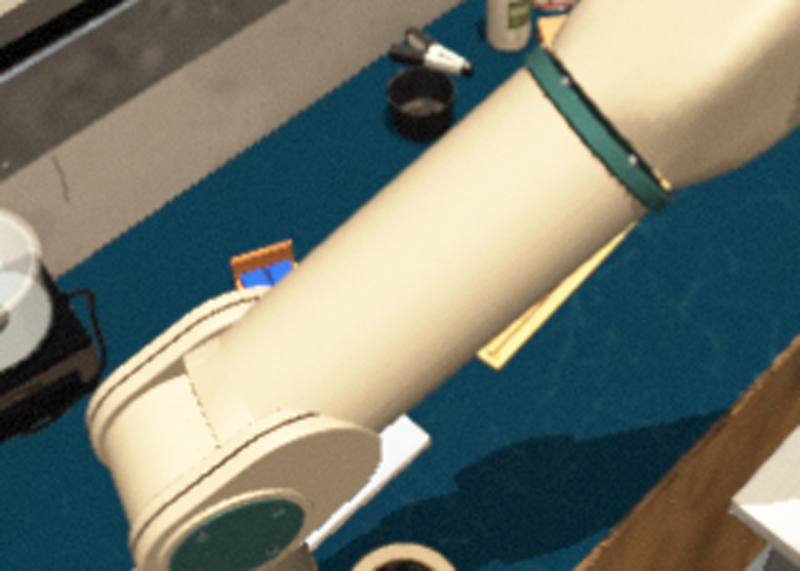

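View pics/side_c.png

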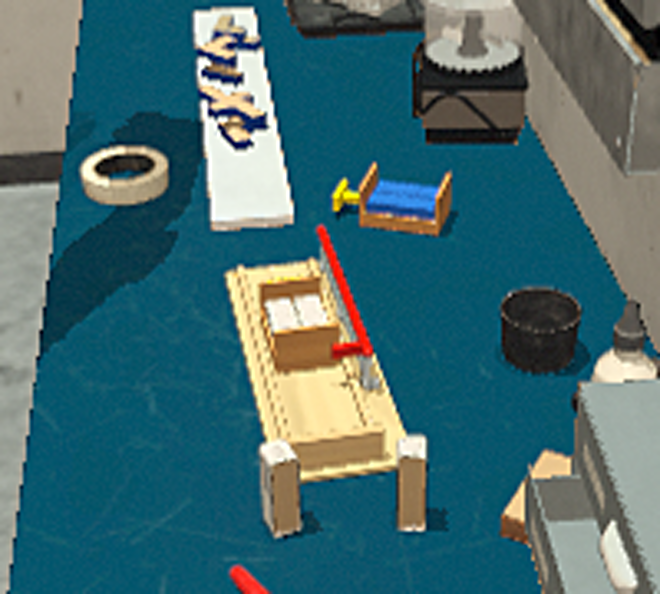

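The scene camera is blocked by the arm. The side view shows the chute running towards the camera, with the end stop near crop (335,450). The carrier with white blocks is at crop (300,320), the red bar runs from (322,230) to (368,352), and the red arm is at (350,350). The blue look-alike is at (405,200). I'll measure from the side depth.

```bash
cat > h.py <<'E'
import numpy as np,cv2
from scipy.spatial.transform import Rotation as Ro
def cloud(p,st=None):
    h,w=p["depth"].shape
    uv=np.stack(np.meshgrid(np.arange(w),np.arange(h)),-1).reshape(-1,1,2).astype(np.float32)
    K=np.array([[p["fx"],0,p["cx"]],[0,p["fy"],p["cy"]],[0,0,1]])
    n=cv2.undistortPoints(uv,K,np.array(p["distortion"]))[:,0]
    d=p["depth"].reshape(-1,1); c=np.hstack([n*d,d])
    if "hand_eye" in p:
        H=np.array(p["hand_eye"]);c=c@H[:3,:3].T+H[:3,3]
        R=Ro.from_euler("xyz",st["tool_rot"]).as_matrix();o=c@R.T+st["eef_pos"]
    else:
        R=Ro.from_euler("xyz",p["orientation"]).as_matrix();o=c@R.T+p["position"]
    return o.reshape(h,w,3)
def red(im):
    a=cv2.cvtColor(im,cv2.COLOR_RGB2HSV);return ((a[...,0]<6)|(a[...,0]>174))&(a[...,1]>180)&(a[...,2]>110)
def yel(im):
    a=cv2.cvtColor(im,cv2.COLOR_RGB2HSV);return (a[...,0]>22)&(a[...,0]<35)&(a[...,1]>190)&(a[...,2]>110)
E
python3 - <<'E'
import pickle;from h import *
np.set_printoptions(precision=1,suppress=True)
p,d=pickle.load(open("side0.pkl","rb"));W=cloud(p);dep=p["depth"]>0
m=red(p["img"])&dep;m[:185]=0;m[245:]=0;m[:,:310]=0;m[:,340:]=0
P=W[m];print(len(P))
arm=[r for r in range(222,232)]
for r in range(186,240,4):
    c=np.where(m[r])[0]
    if len(c):print(r,c.min(),c.max(),W[r,int(c.mean())])
b=P[(np.argwhere(m)[:,0]<222)];mu=b.mean(0);v=np.linalg.svd(b-mu)[2][0];print("bar",mu,v,((b-mu)@v).min(),((b-mu)@v).max())
for u,vv in((228,268),(310,265),(275,437),(385,430),(268,285),(320,280),(275,340),(338,335),(262,460),(330,445)):
    x=int(220+u*200/660);y=int(120+vv*180/594);print(u,vv,W[y,x])
y=yel(p["img"])&dep;y[:,:290]=0;y[:195]=0;y[230:]=0;print("yel",W[y])
E
```

```text
137
190 316 318 [516.1 198.5  57.8]
194 318 319 [516.5 167.6  59. ]
198 320 321 [521.  145.1  55.5]
202 321 323 [524.5 113.7  57.8]
206 323 324 [524.8  86.4  58.5]
210 324 326 [528.9  64.1  56.2]
214 326 327 [529.3  40.1  55.7]
218 327 329 [531.8   7.9  61. ]
222 329 330 [532.9  -8.4  56.4]
226 321 332 [522.2 -16.7  47.7]
bar [525.7  92.4  57.6] [ 0.1 -1.   0. ] -113.84522321216072 98.30082509235665
228 268 [413.3 231.5   0.7]
310 265 [501.3 211.1   9.5]
275 437 [441.8 -92.8  11.6]
385 430 [543.4 -90.9   6.9]
268 285 [451.4 100.6  56.3]
320 280 [502.9 104.9  57. ]
275 340 [451.1  11.   47.3]
338 335 [513.3  17.8  44.6]
262 460 [ 425.4 -200.9   73.8]
330 445 [ 489.6 -135.2   32.3]
yel [[475.9 108.2  57.4]
 [451.9 107.3  56.1]]
```

jog_arm([
  {"tx": -0.6, "ty": -0.515, "tz": 0, "wx": 0, "wy": 0, "wz": 0.724, "claw": 0.47},
  {"tx": -0.6, "ty": -0.515, "tz": 0, "wx": 0, "wy": 0, "wz": 0.724, "claw": 0.47},
  {"tx": -0.6, "ty": -0.515, "tz": 0, "wx": 0, "wy": 0, "wz": 0.724, "claw": 0.47},
  {"tx": -0.6, "ty": -0.515, "tz": 0, "wx": 0, "wy": 0, "wz": 0.724, "claw": 0.47},
  {"tx": -0.6, "ty": -0.515, "tz": 0, "wx": 0, "wy": 0, "wz": 0.724, "claw": 0.47},
  {"tx": -0.6, "ty": -0.515, "tz": 0, "wx": 0, "wy": 0, "wz": 0.724, "claw": 0.47},
  {"tx": -0.6, "ty": -0.515, "tz": 0, "wx": 0, "wy": 0, "wz": 0.724, "claw": 0.47},
  {"tx": -0.6, "ty": -0.515, "tz": 0, "wx": 0, "wy": 0, "wz": 0.724, "claw": 0.47},
  {"tx": -0.6, "ty": -0.515, "tz": 0, "wx": 0, "wy": 0, "wz": 0.724, "claw": 0.47},
  {"tx": -0.6, "ty": -0.515, "tz": 0, "wx": 0, "wy": 0, "wz": 0.724, "claw": 0.47},
])

```text
clock: 1.5
eef_pos: [340.0, 403.0, 231.4]
tool_rot: [3.141, -0.0, 1.654]
force: [-0.1, 0.4, -0.3]
width: 45.5
gripper_force: 0.0
```

jog_arm([
  {"tx": -0.72, "ty": 0.325, "claw": 0.47},
  {"tx": -0.72, "ty": 0.325, "claw": 0.47},
  {"tx": -0.72, "ty": 0.325, "claw": 0.47},
  {"tx": -0.72, "ty": 0.325, "claw": 0.47},
  {"tx": -0.72, "ty": 0.325, "claw": 0.47},
  {"tx": -0.72, "ty": 0.325, "claw": 0.47},
  {"tx": -0.72, "ty": 0.325, "claw": 0.47},
  {"tx": -0.72, "ty": 0.325, "claw": 0.47},
])

```text
invalid input at $.plan[0]: expected keys tx, ty, tz, wx, wy, wz, claw
```

```bash
cat > look.py <<'E'
import pickle,sys;from h import *
from cell import ctrl
def look(n,tag):
    s=ctrl.read_state();p=ctrl.get_image(n);cv2.imwrite(f"pics/{n}{tag}.png",p["img"][:,:,::-1]);pickle.dump((p,s),open(f"{n}{tag}.pkl","wb"));return p,s,cloud(p,s)
E
python3 - <<'E'
from look import *
np.set_printoptions(precision=1,suppress=True)
for n in("wrist","scene"):
    p,s,W=look(n,1);dep=p["depth"]>0;print(n,s["eef_pos"],s["tool_rot"],dep.mean())
    for nm,f in(("red",red),("yel",yel)):
        k,l,st,c=cv2.connectedComponentsWithStats((f(p["img"])&dep).astype(np.uint8))
        for i in range(1,k):
            if st[i,4]>15:
                P=W[l==i];print(nm,st[i],P.mean(0),np.percentile(P,[3,97],axis=0).ravel())
                if nm=="red":
                    mu=P.mean(0);print(np.linalg.svd(P-mu)[2][0])
E
```

```text
wrist [340.  403.  231.4] [ 3.1 -0.   1.7] 0.9958671875
red [426 361  12  36 227] [516.5 144.4  68.6] [384.1 105.   55.2 528.7 394.5 289.5]
[-0.4  0.7  0.6]
yel [467 210  37  33 609] [558.8 348.5  22.9] [544.9 332.8  11.9 582.9 368.5  30.6]
scene [340.  402.9 231.4] [-3.1 -0.   1.7] 0.995734375
red [421 166   5  10  35] [ 410.4 -275.5   15.3] [ 399.7 -295.1    8.7  423.  -257.    21.1]
[-0.5  0.9 -0. ]
red [303 180  49  44 192] [526.   76.5  64.3] [511.2 -21.8  47.  540.8 183.7  65.4]
[-0.3  0.9  0.4]
```

View pics/wrist1.png

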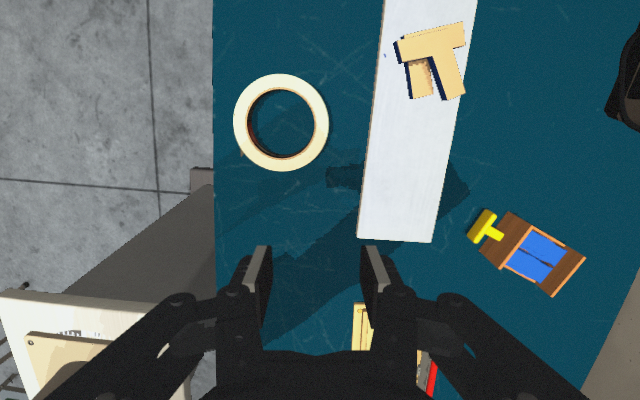

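jog_arm([
  {"tx": -1, "ty": 0.35, "tz": 0, "wx": 0, "wy": 0, "wz": 0, "claw": 0.47},
  {"tx": -1, "ty": 0.35, "tz": 0, "wx": 0, "wy": 0, "wz": 0, "claw": 0.47},
  {"tx": -1, "ty": 0.35, "tz": 0, "wx": 0, "wy": 0, "wz": 0, "claw": 0.47},
  {"tx": -1, "ty": 0.35, "tz": 0, "wx": 0, "wy": 0, "wz": 0, "claw": 0.47},
  {"tx": -1, "ty": 0.35, "tz": 0, "wx": 0, "wy": 0, "wz": 0, "claw": 0.47},
  {"tx": -1, "ty": 0.35, "tz": 0, "wx": 0, "wy": 0, "wz": 0, "claw": 0.47},
  {"tx": -1, "ty": 0.35, "tz": 0, "wx": 0, "wy": 0, "wz": 0, "claw": 0.47},
  {"tx": -1, "ty": 0.35, "tz": 0, "wx": 0, "wy": 0, "wz": 0, "claw": 0.47},
  {"tx": -1, "ty": 0.35, "tz": 0, "wx": 0, "wy": 0, "wz": 0, "claw": 0.47},
  {"tx": -1, "ty": 0.35, "tz": 0, "wx": 0, "wy": 0, "wz": 0, "claw": 0.47},
])

```text
clock: 2.6
eef_pos: [468.4, 113.9, 231.2]
tool_rot: [-3.141, -0.001, 1.654]
force: [-0.4, 0.7, 0.3]
width: 45.6
gripper_force: 0.0
```

Run:
```python
from look import *
np.set_printoptions(precision=1,suppress=True)
for n in("wrist","scene"):
    p,s,W=look(n,2);dep=p["depth"]>0;print(n,s["eef_pos"],s["tool_rot"],s["qpos"])
    for nm,f in(("red",red),("yel",yel)):
        k,l,st,c=cv2.connectedComponentsWithStats((f(p["img"])&dep).astype(np.uint8))
        for i in range(1,k):
            if st[i,4]>15:
                P=W[l==i];print(nm,st[i],P.mean(0),np.percentile(P,[3,97],axis=0).ravel())
                if nm=="red":
                    mu=P.mean(0);print(np.linalg.svd(P-mu)[2][0])
```

```text
wrist [468.4 113.9 231.2] [-3.1 -0.   1.7] [-0.6  0.4  0.4  2.  -0.2  0.8  0. ]
red [ 362   86   17  160 1284] [524.  131.4  58.6] [515.3  48.   56.1 532.9 206.5  60.3]
[ 0.1 -1.   0. ]
red [338 280  26  22 177] [521.7 -14.7  57.8] [505.7 -31.7  50.5 536.5 -11.1  59.1]
[ 0.2 -0.5 -0.8]
yel [302 147  39  32 500] [472.2 132.2  34.2] [453.1 109.6  27.8 489.9 144.2  39.1]
scene [468.4 114.  231.2] [-3.1 -0.   1.7] [-0.6  0.4  0.4  2.  -0.2  0.8  0. ]
red [421 166   5  10  38] [ 410.1 -275.8   15.4] [ 399.9 -297.6    4.   421.7 -256.3   20.4]
[-0.4  0.9  0. ]
red [297 180  55  49 214] [528.   90.3  58.9] [515.1 -18.8  44.4 541.8 209.6  65. ]
[-0.  1.  0.]
```

View pics/wrist2.png

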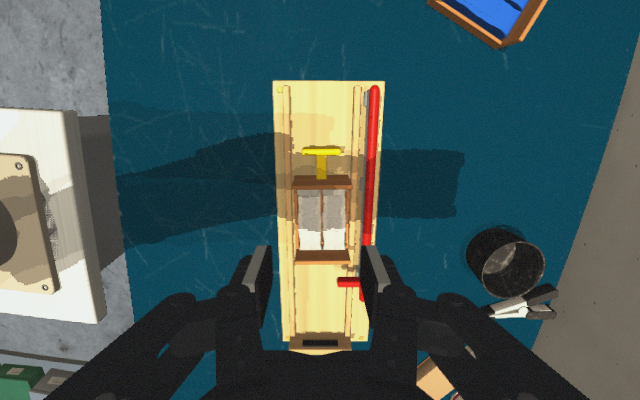

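Run:
```python
from look import *
np.set_printoptions(precision=3,suppress=True)
p,s=pickle.load(open("wrist2.pkl","rb"));W=cloud(p,s);m=red(p["img"]);m[250:]=0;m[:80]=0
P=W[m];P=P[(P[:,2]>48)&(P[:,2]<66)];mu=np.median(P,0);
# fit x as fn of y
a=np.polyfit(P[:,1],P[:,0],1);d=np.array([-a[0],-1])/np.hypot(a[0],1);d=d*np.sign(-d[1]);n=np.array([-d[1],d[0]])
print("dir",d,"yawtool",np.arctan2(n[0],-n[1]),"bar off",P[:,:2].mean(0)@n,"bar s range",np.percentile(P[:,:2]@d,[.5,99.5]))
y=yel(p["img"]);y[:140]=0;Y=W[y];Y=Y[(Y[:,2]>15)&(Y[:,2]<45)]
t=Y[:,:2]@n;sx=Y[:,:2]@d;print("handle n",np.percentile(t,[1,99]),"s",np.percentile(sx,[1,5,99]))
bz=(sx<np.percentile(sx,1)+10);print("bar n",np.percentile(t[bz],[1,99]),np.percentile(Y[bz][:,2],[1,50,99]))
tcp=s["eef_pos"][:2];print("tcp s,n",tcp@d,tcp@n)
for v,u in((85,279),(90,340),(185,300),(185,345),(257,300),(257,345),(282,340),(282,350)):
    q=W[v,u];print(u,v,q[:2]@d,q[:2]@n,q[2])
# far plywood edge
for u in(300,330,350):
  for v in range(76,90,3): q=W[v,u];print(u,v,q[:2]@d,q[2],end=" ; ")
```

```text
dir [ 0.083 -0.997] yawtool 1.654174420581685 bar off 533.1511955424251 bar s range [-166.7      1.995]
handle n [461.662 501.38 ] s [-103.613 -103.464  -68.396]
bar n [461.579 502.449] [26.274 37.321 39.727]
tcp s,n -74.45435541185599 476.2064887143057
279 85 -170.86252318136653 434.0491498031408 8.6138198064057
340 90 -165.51378526987094 503.1715807134196 7.017608049430407
300 185 -66.88738523606563 458.8439656402905 56.96512457643732
345 185 -67.17169439266077 507.05053966195123 57.779425913093974
300 257 24.17680923605106 456.99446980056956 48.40147110198512
345 257 23.67660655874569 510.5761717721056 49.20069328720447
340 282 56.36238671186244 505.2996059266447 51.8751250015392
350 282 55.561147394179045 517.3148020248007 53.13980479993967
300 76 -181.1692595882196 -1.2450677355795392 ; 300 79 -177.69008588005934 1.717758127988617 ; 300 82 -174.08055435196874 7.469862229489223 ; 300 85 -170.87413163416295 7.072319874381634 ; 300 88 -167.61216142019717 7.476703883197246 ; 330 76 -181.20220855231904 -1.4673849604261875 ; 330 79 -177.80029724782625 0.3567507217092043 ; 330 82 -174.07203333176383 7.8885759410806315 ; 330 85 -170.88517309899976 7.197042194427269 ; 330 88 -167.55991914586815 9.128042603715755 ; 350 76 -181.13397067020895 0.5903470855039075 ; 350 79 -177.96442416517206 -0.7052494837249697 ; 350 82 -174.05995607183496 9.534107758248439 ; 350 85 -170.9689647567431 7.247872974971159 ; 350 88 -167.63733109826308 9.298816563118123 ;
```

The wrist view is clear. The carrier sits in the chute with its handle at pixel (321,152), the red bar runs down (372,90–245), and the red arm is at (350,282). In chute coordinates the handle's rear is at x≈-164 and the TCP is at (-134,-5). I'll descend behind the handle and stop above bar height.

jog_arm([
  {"tx": 0.17, "ty": 0.017, "tz": 0.15, "wx": 0, "wy": 0, "wz": 0, "claw": 0.47},
  {"tx": 0.17, "ty": 0.017, "tz": 0.3, "wx": 0, "wy": 0, "wz": 0, "claw": 0.47},
  {"tx": 0.17, "ty": 0.017, "tz": 0.45, "wx": 0, "wy": 0, "wz": 0, "claw": 0.47},
  {"tx": 0.17, "ty": 0.017, "tz": 0.54, "wx": 0, "wy": 0, "wz": 0, "claw": 0.47},
  {"tx": 0.17, "ty": 0.017, "tz": 0.54, "wx": 0, "wy": 0, "wz": 0, "claw": 0.47},
  {"tx": 0.17, "ty": 0.017, "tz": 0.54, "wx": 0, "wy": 0, "wz": 0, "claw": 0.47},
  {"tx": 0.17, "ty": 0.017, "tz": 0.54, "wx": 0, "wy": 0, "wz": 0, "claw": 0.47},
  {"tx": 0.17, "ty": 0.017, "tz": 0.54, "wx": 0, "wy": 0, "wz": 0, "claw": 0.47},
])

```text
clock: 3.5
eef_pos: [471.2, 164.1, 71.2]
tool_rot: [3.138, -0.001, 1.652]
force: [0.6, 0.3, 0.9]
width: 45.4
gripper_force: 0.0
```

```bash
cat >> look.py <<'E'
D=np.array([.083,-.9966]);N=np.array([.9966,.083])
def ch(q): q=np.asarray(q);return np.array([q[...,0]*D[0]+q[...,1]*D[1]-60,q[...,0]*N[0]+q[...,1]*N[1]-481.3,q[...,2]])
E
python3 - <<'E'
from look import *
p,s,W=look("side",3);print(ch(s["eef_pos"]),s["tool_rot"],s["force"])
cv2.imwrite("pics/side3c.png",cv2.resize(p["img"][120:270,230:410,::-1],(720,600),interpolation=cv2.INTER_CUBIC))
E
```

```text
[-184.3944871     1.93812295   71.1506764 ] [ 3.13805940e+00 -1.09289152e-03  1.65170481e+00] [0.56872816 0.30901881 0.94733921]
```

View pics/side3c.png

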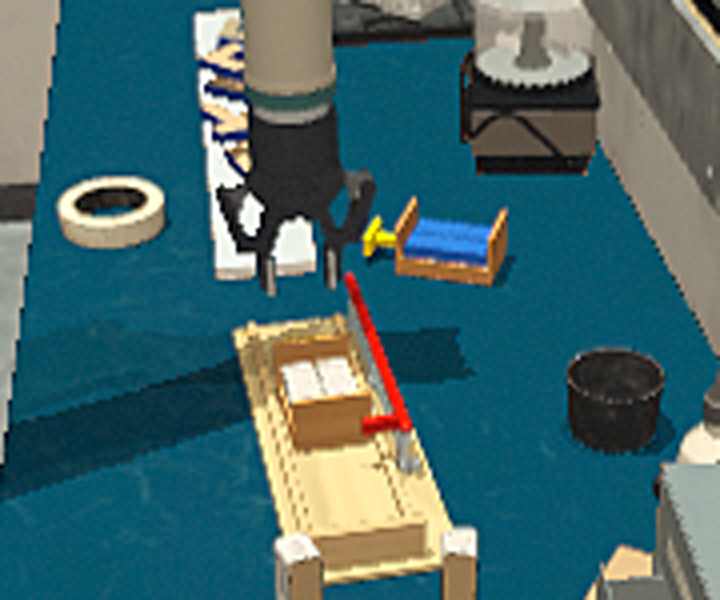

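The hand is behind the carrier with its fingers straddling the chute, inside the red bar: tips at about (270,290) and (333,285), bar end at (350,280). Next I lower it and swing the gate out.

jog_arm([
  {"tx": 0, "ty": -0.007, "tz": 0.07, "wx": 0, "wy": 0, "wz": 0, "claw": 0.47},
  {"tx": 0, "ty": -0.007, "tz": 0.14, "wx": 0, "wy": 0, "wz": 0, "claw": 0.47},
  {"tx": 0, "ty": -0.007, "tz": 0.145, "wx": 0, "wy": 0, "wz": 0, "claw": 0.47},
  {"tx": 0, "ty": 0.01, "tz": 0.145, "wx": 0, "wy": 0, "wz": 0, "claw": 0.47},
  {"tx": 0, "ty": 0.025, "tz": 0.145, "wx": 0, "wy": 0, "wz": 0, "claw": 0.47},
  {"tx": 0, "ty": 0.04, "tz": 0.145, "wx": 0, "wy": 0, "wz": 0, "claw": 0.47},
  {"tx": 0, "ty": 0.055, "tz": 0.145, "wx": 0, "wy": 0, "wz": 0, "claw": 0.47},
  {"tx": 0, "ty": 0.07, "tz": 0.145, "wx": 0, "wy": 0, "wz": 0, "claw": 0.47},
  {"tx": 0, "ty": 0.085, "tz": 0.145, "wx": 0, "wy": 0, "wz": 0, "claw": 0.47},
  {"tx": 0, "ty": 0.085, "tz": 0.145, "wx": 0, "wy": 0, "wz": 0, "claw": 0.47},
  {"tx": 0, "ty": 0.085, "tz": 0.145, "wx": 0, "wy": 0, "wz": 0, "claw": 0.47},
])

```text
clock: 4.65
eef_pos: [494.4, 165.6, 25.5]
tool_rot: [-3.14, -0.0, 1.652]
force: [-4.5, 0.1, 1.7]
width: 45.2
gripper_force: 2.3
```

```bash
cat > gate.py <<'E'
from look import *
np.set_printoptions(precision=2,suppress=True)
def rep(tag):
    s=ctrl.read_state();print("tcp",ch(s["eef_pos"]),s["tool_rot"],"F",s["force"],s["width"])
    for n in("scene","side"):
        p,s,W=look(n,tag);C=np.moveaxis(ch(W),0,-1);m=red(p["img"])&(C[...,2]>20)&(C[...,2]<90)&(C[...,1]>35)&(C[...,1]<110)&(C[...,0]>-150)&(C[...,0]<-15)
        Q=C[m];print(n,len(Q),"bar med",np.median(Q,0),"A~",np.arctan2(np.median(Q[:,1])-52,np.median(Q[:,2])-10-3))
        a=cv2.cvtColor(p["img"],cv2.COLOR_RGB2HSV)
        w=(a[...,1]<60)&(a[...,2]>120)&(C[...,2]>20)&(C[...,2]<65)&(abs(C[...,1])<30)&(C[...,0]>-160)&(C[...,0]<110)
        if w.sum()>10:print("  white x",np.percentile(C[w][:,0],[5,50,95]),w.sum())
        t=(abs(C[...,1])<25)&(C[...,2]>44)&(C[...,2]<66)&(a[...,0]<20)&(a[...,1]>90)&(C[...,0]>-160)&(C[...,0]<120)
        if t.sum()>10:print("  boards x",np.percentile(C[t][:,0],[3,20,50,80,97]),t.sum())
        cv2.imwrite(f"pics/{n}{tag}c.png",cv2.resize(p["img"][120:270,230:410,::-1],(720,600),interpolation=cv2.INTER_CUBIC))
E
python3 -c "from gate import *;rep(4)"
```

```text
tcp [-183.99   25.15   25.53] [-3.14 -0.    1.65] F [-4.45  0.05  1.65] 45.22014250932772
scene 42 bar med [-43.17  67.53  57.83] A~ 0.3334973549087131
  white x [-109.25  -79.12  -47.27] 308
  boards x [-129.97 -127.96  -38.58  -36.33  115.89] 83
side 59 bar med [-82.53  64.39  55.37] A~ 0.28436579688822977
  white x [-121.63  -94.22  -70.82] 144
  boards x [-128.05 -124.94  -79.13  -32.78  -29.7 ] 112
```

View pics/side4c.png

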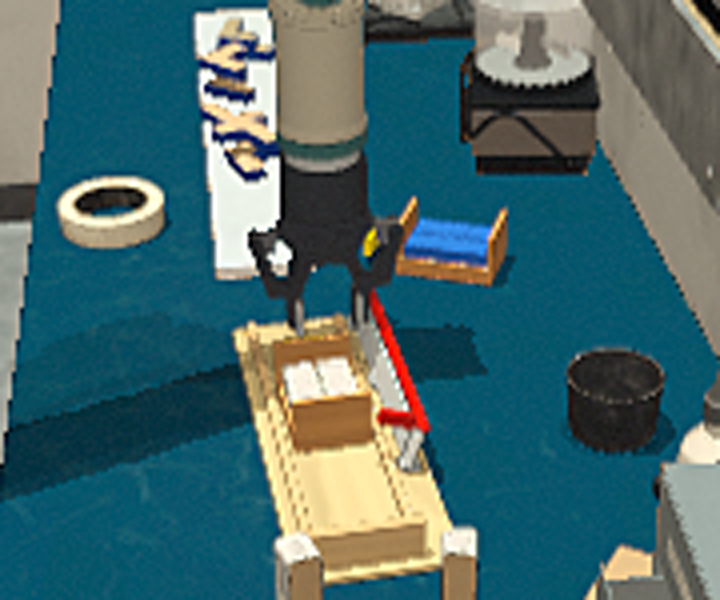

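Gate is at about 0.3 rad, held by finger B at the bar near (375,300). I'll open the fingers a little and push further outward, so that finger A ends up centred behind the handle.

jog_arm([
  {"tx": 0, "ty": 0.01, "tz": 0, "wx": 0, "wy": 0, "wz": 0, "claw": 0.35},
  {"tx": 0, "ty": 0.02, "tz": 0, "wx": 0, "wy": 0, "wz": 0, "claw": 0.35},
  {"tx": 0, "ty": 0.025, "tz": 0, "wx": 0, "wy": 0, "wz": 0, "claw": 0.35},
  {"tx": 0, "ty": 0.025, "tz": 0, "wx": 0, "wy": 0, "wz": 0, "claw": 0.35},
  {"tx": 0, "ty": 0.025, "tz": 0, "wx": 0, "wy": 0, "wz": 0, "claw": 0.35},
])

```text
clock: 5.25
eef_pos: [500.7, 165.8, 25.3]
tool_rot: [-3.137, 0.0, 1.652]
force: [-5.9, -0.1, -1.2]
width: 55.8
gripper_force: 2.7
```

```bash
python3 -c "from gate import *;rep(5)"
```

```text
tcp [-183.66   31.42   25.28] [-3.14  0.    1.65] F [-5.87 -0.14 -1.18] 55.783953262299285
scene 40 bar med [-43.33  79.21  51.75] A~ 0.612187474257124
  white x [-108.76  -79.4   -46.52] 306
  boards x [-130.35 -128.21  -38.86  -36.51  114.26] 86
side 62 bar med [-78.71  76.73  48.45] A~ 0.6092182963165271
  white x [-120.43  -94.64  -70.31] 140
  boards x [-128.73 -124.62  -37.19  -33.1   -30.68] 114
```

jog_arm([
  {"tx": 0, "ty": 0.007, "tz": 0, "wx": 0, "wy": 0, "wz": 0, "claw": 0.35},
  {"tx": 0, "ty": 0.014, "tz": 0, "wx": 0, "wy": 0, "wz": 0, "claw": 0.35},
  {"tx": -0.02, "ty": 0.014, "tz": 0, "wx": 0, "wy": 0, "wz": 0, "claw": 0.35},
  {"tx": -0.04, "ty": 0.014, "tz": 0, "wx": 0, "wy": 0, "wz": 0, "claw": 0.35},
  {"tx": -0.06, "ty": 0.014, "tz": 0, "wx": 0, "wy": 0, "wz": 0, "claw": 0.35},
  {"tx": -0.08, "ty": 0.014, "tz": 0, "wx": 0, "wy": 0, "wz": 0, "claw": 0.35},
  {"tx": -0.08, "ty": 0.014, "tz": 0, "wx": 0, "wy": 0, "wz": 0, "claw": 0.35},
])

```text
clock: 6.05
eef_pos: [508.4, 143.7, 26.1]
tool_rot: [-3.141, -0.002, 1.652]
force: [-5.7, 2.0, 4.8]
width: 55.6
gripper_force: 3.2
```

```bash
python3 -c "from gate import *;rep(6)"
```

```text
tcp [-160.97   37.34   26.08] [-3.14 -0.    1.65] F [-5.69  2.01  4.75] 55.61476492790541
scene 19 bar med [-27.55  83.4   47.65] A~ 0.736249979968099
  white x [-92.84 -63.65 -32.91] 282
  boards x [-116.62 -114.66  -24.75  -22.07  115.06] 84
side 60 bar med [-77.57  81.18  44.36] A~ 0.7494695092579788
  white x [-150.27  -81.93  -54.85] 150
  boards x [-114.58 -110.69  -24.94  -18.98  -16.02] 123
```

View pics/side6c.png

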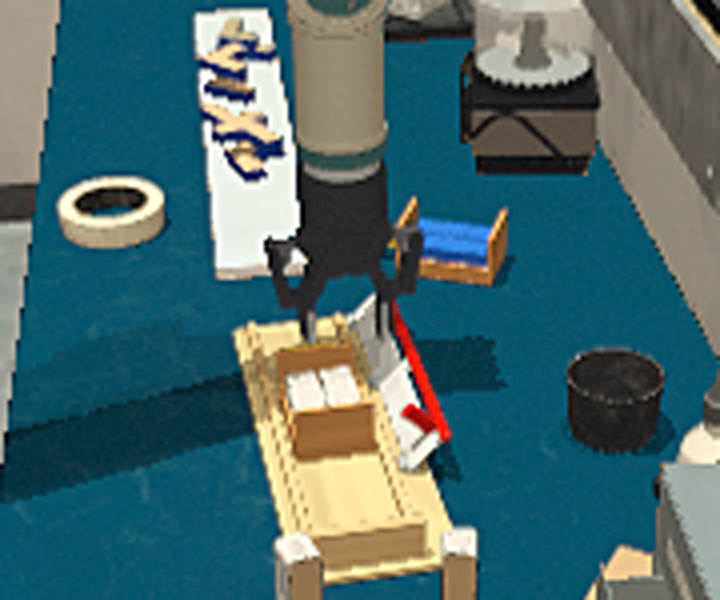

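Gate is at about 0.74 with the red arm swung clear (418,415). The carrier has moved about 14 mm, squarely. I'll keep pushing.

jog_arm([
  {"tx": -0.03, "ty": -0.003, "tz": 0, "wx": 0, "wy": 0, "wz": 0, "claw": 0.35},
  {"tx": -0.06, "ty": -0.003, "tz": 0, "wx": 0, "wy": 0, "wz": 0, "claw": 0.35},
  {"tx": -0.09, "ty": -0.003, "tz": 0, "wx": 0, "wy": 0, "wz": 0, "claw": 0.35},
  {"tx": -0.12, "ty": -0.003, "tz": 0, "wx": 0, "wy": 0, "wz": 0, "claw": 0.35},
  {"tx": -0.15, "ty": -0.003, "tz": 0, "wx": 0, "wy": 0, "wz": 0, "claw": 0.35},
  {"tx": -0.18, "ty": -0.003, "tz": 0, "wx": 0, "wy": 0, "wz": 0, "claw": 0.35},
  {"tx": -0.21, "ty": -0.003, "tz": 0, "wx": 0, "wy": 0, "wz": 0, "claw": 0.35},
  {"tx": -0.24, "ty": -0.003, "tz": 0, "wx": 0, "wy": 0, "wz": 0, "claw": 0.35},
  {"tx": -0.27, "ty": -0.003, "tz": 0, "wx": 0, "wy": 0, "wz": 0, "claw": 0.35},
  {"tx": -0.3, "ty": -0.003, "tz": 0, "wx": 0, "wy": 0, "wz": 0, "claw": 0.35},
  {"tx": -0.32, "ty": -0.003, "tz": 0, "wx": 0, "wy": 0, "wz": 0, "claw": 0.35},
])

```text
clock: 7.25
eef_pos: [515.3, 48.3, 26.1]
tool_rot: [-3.141, -0.002, 1.653]
force: [-5.8, 5.6, 3.3]
width: 55.2
gripper_force: 3.9
```

```bash
python3 -c "from gate import *;rep(7)"
```

```text
tcp [-65.39  36.27  26.06] [-3.14 -0.    1.65] F [-5.81  5.6   3.3 ] 55.174635460519816
scene 59 bar med [-115.22   83.58   47.94] A~ 0.7348544287469297
  white x [ 3.74 34.12 61.1 ] 241
  boards x [-21.32 -17.89  71.16  73.94 115.02] 102
side 31 bar med [-46.25  81.13  46.33] A~ 0.7181822652255242
  white x [-13.27  17.18  42.67] 187
  boards x [-17.1  -13.85  73.19  77.74  80.51] 132
```

View pics/side7c.png

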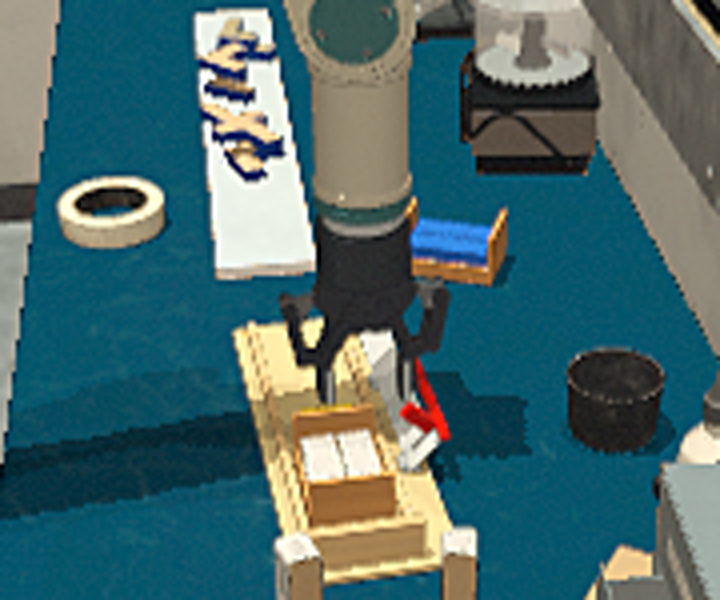

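Carrier is past the gate line and the gate is still at about 0.72. Roughly 34 mm remain, so I slow down.

jog_arm([
  {"tx": -0.025, "ty": 0, "tz": 0, "wx": 0, "wy": 0, "wz": 0, "claw": 0.35},
  {"tx": -0.05, "ty": 0, "tz": 0, "wx": 0, "wy": 0, "wz": 0, "claw": 0.35},
  {"tx": -0.07, "ty": 0, "tz": 0, "wx": 0, "wy": 0, "wz": 0, "claw": 0.35},
  {"tx": -0.085, "ty": 0, "tz": 0, "wx": 0, "wy": 0, "wz": 0, "claw": 0.35},
  {"tx": -0.095, "ty": 0, "tz": 0, "wx": 0, "wy": 0, "wz": 0, "claw": 0.35},
  {"tx": -0.105, "ty": 0, "tz": 0, "wx": 0, "wy": 0, "wz": 0, "claw": 0.35},
  {"tx": -0.11, "ty": 0, "tz": 0, "wx": 0, "wy": 0, "wz": 0, "claw": 0.35},
  {"tx": -0.115, "ty": 0, "tz": 0, "wx": 0, "wy": 0, "wz": 0, "claw": 0.35},
  {"tx": -0.115, "ty": 0, "tz": 0, "wx": 0, "wy": 0, "wz": 0, "claw": 0.35},
])

```text
clock: 8.25
eef_pos: [517.7, 16.4, 26.1]
tool_rot: [-3.14, -0.005, 1.654]
force: [-5.1, 9.5, 5.2]
width: 55.2
gripper_force: 6.4
```

```bash
python3 -c "from gate import *;rep(8)"
```

```text
tcp [-33.35  35.95  26.05] [-3.14 -0.    1.65] F [-5.11  9.46  5.2 ] 55.196072791022864
scene 88 bar med [-103.43   83.25   48.26] A~ 0.725151843320472
  white x [37.28 67.32 93.96] 230
  boards x [ -3.12  12.14 102.75 104.99 107.77] 90
side 15 bar med [-31.09  80.93  46.61] A~ 0.7107653215087135
  white x [16.82 48.05 74.82] 201
  boards x [ 14.16  16.58 103.4  108.38 111.07] 146
```

jog_arm([
  {"tx": -0.007, "ty": 0, "tz": 0, "wx": 0, "wy": 0, "wz": 0, "claw": 0.35},
  {"tx": -0.014, "ty": 0, "tz": 0, "wx": 0, "wy": 0, "wz": 0, "claw": 0.35},
  {"tx": -0.014, "ty": 0, "tz": 0, "wx": 0, "wy": 0, "wz": 0, "claw": 0.35},
  {"tx": -0.014, "ty": 0, "tz": 0, "wx": 0, "wy": 0, "wz": 0, "claw": 0.35},
])

```text
clock: 8.75
eef_pos: [517.2, 16.0, 26.1]
tool_rot: [-3.139, -0.009, 1.656]
force: [-6.1, 16.7, 8.0]
width: 55.7
gripper_force: 11.2
```

jog_arm([
  {"tx": -0.01, "ty": 0, "tz": 0, "wx": 0, "wy": 0, "wz": 0, "claw": 0.35},
  {"tx": -0.02, "ty": 0, "tz": 0, "wx": 0, "wy": 0, "wz": 0, "claw": 0.35},
  {"tx": -0.02, "ty": 0, "tz": 0, "wx": 0, "wy": 0, "wz": 0, "claw": 0.35},
  {"tx": -0.02, "ty": 0, "tz": 0, "wx": 0, "wy": 0, "wz": 0, "claw": 0.35},
])

```text
clock: 9.15
eef_pos: [515.9, 15.3, 26.0]
tool_rot: [-3.135, -0.016, 1.657]
force: [-8.3, 27.7, 10.1]
width: 55.8
gripper_force: 18.2
```

Run:
```python
from gate import *
rep(9)
a=cv2.resize(pickle.load(open("side9.pkl","rb"))[0]["img"][200:275,280:370,::-1],(400,334),interpolation=cv2.INTER_CUBIC)
b=cv2.resize(pickle.load(open("scene9.pkl","rb"))[0]["img"][150:225,310:400,::-1],(400,334),interpolation=cv2.INTER_CUBIC)
cv2.imwrite("pics/both9.png",np.hstack([a,b]))
```

```text
tcp [-32.47  34.16  25.98] [-3.14 -0.02  1.66] F [-8.34 27.65 10.06] 55.779886072550724
scene 87 bar med [-98.9   81.93  49.97] A~ 0.6804690270872759
  white x [37.09 68.32 95.7 ] 224
  boards x [ -8.18  14.21 103.37 105.06 108.3 ] 87
side 14 bar med [-28.71  79.46  47.81] A~ 0.6679465370508864
  white x [14.78 49.49 74.67] 202
  boards x [ 14.22  17.12 105.2  109.1  111.85] 145
```

View pics/both9.png

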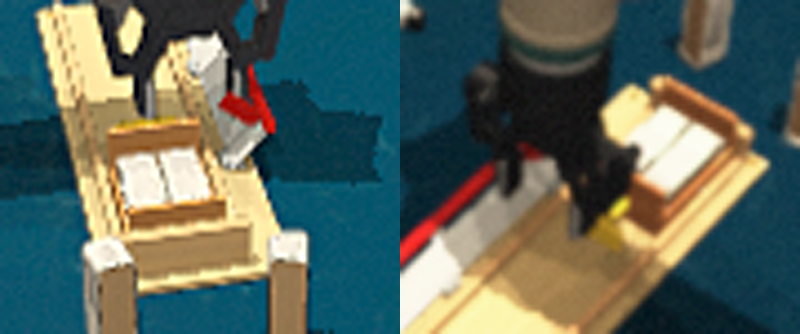

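The carrier's front board is on the stop (left half, (165,212)) and pushing no longer moves it. Gate is at about 0.67 and clear. Next I back off, let the gate close with the finger, then lift away.

jog_arm([
  {"tx": 0.02, "ty": 0, "tz": 0, "wx": 0, "wy": 0, "wz": 0, "claw": 0.35},
  {"tx": 0.04, "ty": 0, "tz": 0, "wx": 0, "wy": 0, "wz": 0, "claw": 0.35},
  {"tx": 0.065, "ty": 0, "tz": 0, "wx": 0, "wy": 0, "wz": 0, "claw": 0.35},
  {"tx": 0.065, "ty": -0.02, "tz": 0, "wx": 0, "wy": 0, "wz": 0, "claw": 0.35},
  {"tx": 0.065, "ty": -0.04, "tz": 0, "wx": 0, "wy": 0, "wz": 0, "claw": 0.35},
  {"tx": 0.065, "ty": -0.06, "tz": 0, "wx": 0, "wy": 0, "wz": 0, "claw": 0.35},
  {"tx": 0.065, "ty": -0.08, "tz": 0, "wx": 0, "wy": 0, "wz": 0, "claw": 0.35},
  {"tx": 0.065, "ty": -0.1, "tz": 0, "wx": 0, "wy": 0, "wz": 0, "claw": 0.35},
  {"tx": 0.065, "ty": -0.12, "tz": 0, "wx": 0, "wy": 0, "wz": 0, "claw": 0.35},
  {"tx": 0.065, "ty": -0.12, "tz": 0, "wx": 0, "wy": 0, "wz": 0, "claw": 0.35},
  {"tx": 0.065, "ty": -0.12, "tz": 0, "wx": 0, "wy": 0, "wz": 0, "claw": 0.35},
])

```text
clock: 10.35
eef_pos: [482.7, 18.9, 25.8]
tool_rot: [3.14, 0.0, 1.652]
force: [0.1, -0.2, 0.2]
width: 55.5
gripper_force: 0.0
```

```bash
python3 -c "from gate import *;rep(10)"
```

```text
tcp [-38.74   1.35  25.82] [3.14 0.   1.65] F [ 0.07 -0.2   0.21] 55.50006454316811
scene 83 bar med [-102.3    53.17   60.3 ] A~ 0.024812008789422278
  white x [46.33 71.09 97.04] 194
  boards x [ 98.84 102.55 104.64 106.33 108.71] 62
side 36 bar med [-47.13  50.75  58.2 ] A~ -0.027618494659177976
  white x [23.   50.55 76.36] 193
  boards x [ -0.47  16.48 103.42 108.87 112.4 ] 150
```

Gate is shut and no force reads on the hand. I'll back off a little more and lift.

jog_arm([
  {"tx": 0.03, "ty": 0, "tz": -0.03, "wx": 0, "wy": 0, "wz": 0, "claw": 0.35},
  {"tx": 0.05, "ty": 0, "tz": -0.1, "wx": 0, "wy": 0, "wz": 0, "claw": 0.35},
  {"tx": 0.05, "ty": 0, "tz": -0.25, "wx": 0, "wy": 0, "wz": 0, "claw": 0.35},
  {"tx": 0.3, "ty": 0, "tz": -0.4, "wx": 0, "wy": 0, "wz": 0, "claw": 0.35},
  {"tx": 0.5, "ty": 0, "tz": -0.6, "wx": 0, "wy": 0, "wz": 0, "claw": 0.35},
  {"tx": 0.5, "ty": 0, "tz": -0.6, "wx": 0, "wy": 0, "wz": 0, "claw": 0.35},
  {"tx": 0.5, "ty": 0, "tz": -0.6, "wx": 0, "wy": 0, "wz": 0, "claw": 0.35},
  {"tx": 0.5, "ty": 0, "tz": -0.6, "wx": 0, "wy": 0, "wz": 0, "claw": 0.35},
  {"tx": 0.5, "ty": 0, "tz": -0.6, "wx": 0, "wy": 0, "wz": 0, "claw": 0.35},
])

```text
clock: 11.35
eef_pos: [469.4, 168.3, 205.9]
tool_rot: [3.141, 0.0, 1.653]
force: [-0.0, 0.4, -0.9]
width: 55.6
gripper_force: 0.0
```

```bash
python3 -c "from gate import *;rep(11)"
```

```text
tcp [-188.77    0.44  205.9 ] [3.14 0.   1.65] F [-0.03  0.41 -0.86] 55.62375598706995
scene 36 bar med [-121.81   52.41   60.91] A~ 0.008605467164044447
  white x [33.64 63.3  94.8 ] 259
  boards x [ -0.09  12.32  98.53 105.58 108.3 ] 118
side 60 bar med [-79.18  50.28  57.9 ] A~ -0.038320915584017075
  white x [21.04 50.15 75.68] 197
  boards x [ 14.3   16.92 104.4  108.97 110.72] 143
```

View pics/side11c.png

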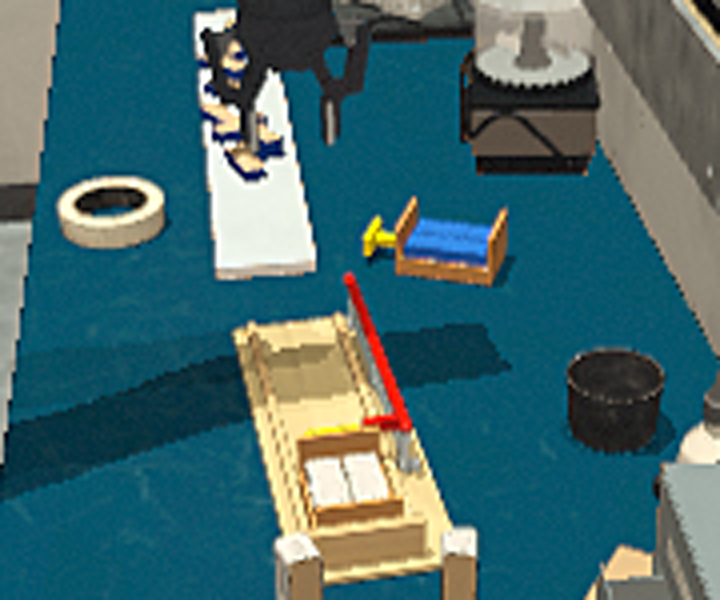

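The carrier is against the stop (355,520), the gate is shut behind it with its arm at (385,422), and the hand is away. I'm handing in.

```bash
python3 -c "from cell import ctrl;print(ctrl.finish_job())"
```

```text
the job is handed in; nothing more can be done
None
```

The job is handed in: the carrier was pushed home against the end stop with the gate held out at about 0.7 rad, then the gate sprang shut behind it and the hand was taken away, all by 11.4 s on the robot's clock.

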